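# Comb steel test bars into rows

### The job

The three slim square steel bars on the rubber mat lie askew. Take the toothed rake by its upright wooden handle and comb it through them along their length, so that they lie flat in three separate parallel rows side by side along the mat, without touching the bars with the fingers. Leave the rake standing upright on its teeth, clear of the bars.

Things in the scene. Friction and masses are not known exactly. Their poses are not given: they have to be found in the camera images.
- rake_handle (a point): Centre of the toothed rake's upright wooden handle: a 26 x 26 mm square post, 70 mm tall, faces square to x and y. This point is 65 mm above the feet of the teeth and 35 mm above the cross plate's top. z up, y the combing direction (either way). The rake stands on the bare table beyond one end of the mat; beyond the other stands a plain float with the same handle but no teeth: not wanted.
- bar_a_mid (a point): Middle, half-way up, of one of three equal square steel bars, 10 x 10 x 90 mm, 70 g, lying askew on the dark rubber mat. y runs along the bar, z up. They lie roughly along the mat's y axis, within 10 mm of its middle, their middles about 54 mm apart across it, each turned up to 15 degrees; their order varies. Other metal pieces along the mat's edge are shorter and thicker.
- bar_b_mid (a point): A second bar, the same as bar_a in every respect; its middle, y axis along the bar.
- bar_c_mid (a point): The third bar, the same as bar_a in every respect; its middle, y axis along the bar.
- mat: The fixed flat dark rubber mat, 290 (x) by 380 mm (y) and 3 mm thick; origin under its middle, y along its long side, the way the rows should run. Brass weights and a dark steel block stand within 45 mm of its +x edge, up to 30 mm tall.
- rake: The aluminium rake, 350 g; origin under its middle at the teeth's feet. Plate 162 (x) x 44 mm. Four boat-shaped teeth, 112 mm long in y, 22 mm high, noses at both ends at x = -81, -27, 27, 81 mm: three 54 mm funnels narrow to straight slots 16 mm wide, 40 mm long, at x = -54, 0, 54 mm. Bars drawn right through the slots, teeth 1 to 4 mm above the mat, come out straight.
There are look-alikes about, which are no part of the job. What is shaped like the part that bears bar_c_mid but red or yellow is not meant.

How it is judged:
On the way, in this order (a step that is already met when the one before it is completed fails the run):
1. the rake is picked up (height (world z) of rake_handle above 0.085 m), for 0.2 s.
2. the bars lie in parallel rows (angle between the y axis of bar_a_mid and the y axis of bar_b_mid, either way round below 0.21 rad and horizontal distance between bar_a_mid and bar_b_mid between 0.04 and 0.14 m and y of bar_b_mid in the frame of bar_a_mid between -0.035 and 0.035 m and angle between the y axis of each of bar_b_mid, bar_a_mid and the y axis of bar_c_mid, either way round below 0.21 rad and horizontal distance between bar_b_mid and bar_c_mid between 0.04 and 0.14 m and y of bar_c_mid in the frame of bar_b_mid between -0.035 and 0.035 m and horizontal distance between bar_a_mid and bar_c_mid between 0.04 and 0.14 m and y of bar_c_mid in the frame of bar_a_mid between -0.035 and 0.035 m and angle between the y axis of each of bar_a_mid, bar_b_mid, bar_c_mid and the y axis of mat, either way round below 0.26 rad and height (world z) of each of bar_a_mid, bar_b_mid, bar_c_mid below 0.015 m), for 0.2 s.
At the end, for the whole second after the job is handed in: Bars flat, parallel to each other within 12 degrees and to the mat's long side within 15, middles 40 to 140 mm apart and level within 35 mm along the rows; rake released, upright on its teeth on mat or table, its handle over 85 mm from every bar's middle; all at rest (all of step 2 and horizontal distance between rake_handle and bar_a_mid above 0.085 m and horizontal distance between rake_handle and bar_b_mid above 0.085 m and horizontal distance between rake_handle and bar_c_mid above 0.085 m and angle between rake_handle's own z axis and vertical below 0.1 rad and height (world z) of rake_handle below 0.075 m and linear speed of each of rake, bar_a, bar_b, bar_c below 0.02 m/s); the robot touches nothing.
It fails at once if the fingers touch a bar (contact force between the fingers and bar_a above 0.5 N or contact force between the fingers and bar_b above 0.5 N or contact force between the fingers and bar_c above 0.5 N).
It also fails if it takes over 54 s, if anything falls off the work surface, if the arm or the gripper's body presses on something with over 40 N, if the wrist force passes 120 N, or if a joint passes its speed limit or range.

### The arm

A 7-joint arm with a two-finger parallel gripper is mounted at the origin on the work surface. World frame = base frame: x ahead of the robot, y to its left, z up, the work surface at z = 0. Lengths are in m, angles in rad, forces in N, time in s.
With the tool pointing down it reaches from about 0.425 to 0.975 m from the base axis. Payload 16.7 kg.
Tool frame: the origin (TCP) lies at the very end of the fingers, on their centre line; the grasp point (between the pads) lies 19 mm behind it (arm.tcp_to_grasp is the z of the grasp point in the tool frame, in m); z points along the fingers, x is the direction in which the jaws open and shut, and the axes are right-handed (so a half turn about z gives the same grasp; the last joint's range is limited). The gripper opens to 85 mm and grips with 20 to 120 N. Pads are 22 mm wide; open, the fingers measure 114 mm over their backs; the gripper's body (76 mm by 85 mm) begins 54 mm behind the grasp point. The pads swing forward as they close: fully open they stand 13 mm farther back than shut.
Start: joints at [-1.286, 0.426, 0.074, 1.606, -0.034, 1.111, -0.067], TCP at [0.284, 0.612, 0.231] pointing down, gripper open.
Joint ranges: [-2.85, 2.85], [-0.5, 2.14], [-1.23, 1.37], [0.21, 2.46], [-1.02, 4.16], [0.16, 2.05], [-2.73, 2.73]. Speed limits (rad/s): [1.89, 1.89, 2.39, 2.39, 3.01, 3.01, 3.01].

### API

Orientations are given as a rotation vector (axis times angle).
In Python, from cell import sensors, camera, arm gives the robot as it stands. The module is installed in compiled form; this text tells all that it offers.
- The arm moves only by the tool play_rows, never from a script. Its argument "rows" is a list of rows, each a list of 3 entries, a list of its own where there are three numbers: the turn, a rotation vector about the tool's x, y, z in degrees, then the shift along the tool's x, y, z in m, then the closure, from 0 (fully open) to 1 (shut). In form: [[[wx, wy, wz], [dx, dy, dz], jaw], ...]. A call has 1 to 20 rows; each row shifts and turns the pose as measured when the row begins, along the tool's axes as they then stand; what a row does not reach is not made up. A row lasts 1/12 s, in which the tool goes at most 41.7 mm and 7.16 degrees, less where a joint would pass 70% of its speed; a pose out of reach is approached as far as the arm can. A call is refused whole if a number of a shift passes 0.0417 or a number of a turn 7.16, either way. A call with a gripper value outside its range is refused whole. The fingers move at their own pace and stop on an object; "newtons" is the grip in N (left out, the last holds). Time passes only in rows, so rows that do not move let the fingers close. It gives the time, the measured TCP pose, the force and the opening at its end, in the units of the state.
- sensors.state(): the state, without advancing time (a new reading comes with each control period).
- camera(name): name is "scene" or "top"; returns a dict with "frame" (480x640x3 uint8, red, green, blue), "mtx" (3x3 intrinsics, pixels), "dist" ([k1, k2, p1, p2, k3] as OpenCV has them; the pictures are not rectified), "rvec" (rotation vector, rad) and "tvec" (3), from world to camera coordinates, as OpenCV has them. Camera axes: x right, y down, z forward; pixel columns grow to the right and rows downward; lengths in m; the calibration is good to about 2 mm. A picture is of the moment at which its call begins. There is no depth.
- arm.close_job(): hands the job in, once; it reports no verdict.
The state is a dict: "t": time; "qpos": joint angles; "joint_vel": joint speeds; "tau": joint torques, N m; "tool_pos": TCP position; "eef_rot": TCP orientation; "wrist_force": force on the tool from outside, world axes, zero at the start; "torque": the same for the moment, N m; "grip_width": opening from 0.0 (shut) to 1.0 (fully open).
Only numpy, scipy, OpenCV 4.12 (cv2) and the standard library are available. Lean on these libraries where they do the work, as an engineer would, in place of code of your own. Each camera call takes 0.05 s, during which the arm holds its last target.

## Working session

There is one attempt and no reset: what is moved stays moved. The work goes in short steps, Python scripts to look and compute and a tool call to move; the robot and the scene stay as the last step left them, time stands still between calls to the robot, and variables do not carry over. Pictures are saved under pics/ and viewed, and the job is handed in when it is done.

Besides the shell and the picture viewer there is one more tool, called after "Request:" as name(argument=value, ...) on one line, values as JSON. play_rows: Moves the arm, as the interface text tells. Its arguments: {"type":"object","properties":{"rows":{"type":"array"},"newtons":{"type":"number"}},"required":["rows"]}

```bash
mkdir -p pics; cat > h.py <<'E'
import numpy as np, cv2
from cell import sensors, camera, arm
def ray(c,px):
    u=cv2.undistortPoints(np.array([[px]],float),np.array(c["mtx"],float),np.array(c["dist"],float))[0,0]
    R=cv2.Rodrigues(np.array(c["rvec"],float))[0];t=np.array(c["tvec"],float).ravel()
    return -R.T@t, R.T@np.array([u[0],u[1],1.])
def onz(c,px,z):
    o,d=ray(c,px); return o+d*(z-o[2])/d[2]
def proj(c,P):
    return cv2.projectPoints(np.array(P,float).reshape(-1,3),np.array(c["rvec"],float),np.array(c["tvec"],float),np.array(c["mtx"],float),np.array(c["dist"],float))[0].reshape(-1,2)
def save(c,n,crop=None,s=1):
    f=c["frame"][:,:,::-1]
    if crop: f=f[crop[1]:crop[3],crop[0]:crop[2]]
    cv2.imwrite("pics/"+n,cv2.resize(f,None,fx=s,fy=s,interpolation=cv2.INTER_CUBIC))
E
python3 - <<'E'
from h import *
import pickle
for n in("scene","top"):
    c=camera(n); save(c,n+"0.png"); pickle.dump(c,open(n+".pkl","wb")); print(n,ray(c,(320,240)))
print(sensors.state(),arm.tcp_to_grasp)
E
```

```text
scene (array([ 1.02644857, -0.04974894,  0.84917309]), array([-0.52112073,  0.04457856, -0.85233699]))
top (array([ 0.39223546, -0.02983268,  0.91724185]), array([ 0.16551124,  0.01099835, -0.98626163]))
{'t': 0.1, 'qpos': array([-1.28551313,  0.42668109,  0.07384435,  1.60653602, -0.03409523,
        1.11079408, -0.06709391]), 'joint_vel': array([-0.00070976, -0.00129427,  0.00108133, -0.00199135, -0.00031465,
       -0.00036206, -0.00079458]), 'tau': array([ 7.12294786e-03, -9.51534534e+01,  3.77089128e+00, -4.64407074e+01,
        1.96302182e-02,  6.48049900e-03, -1.13883093e-04]), 'tool_pos': array([0.28418568, 0.61185983, 0.23067569]), 'eef_rot': array([ 2.64771336e+00,  1.68963546e+00, -1.46102370e-03]), 'wrist_force': array([-0.35793399, -0.18634069, -0.11725853]), 'torque': array([-0.01810109,  0.01334429, -0.00387178]), 'grip_width': 0.99912695692568} -0.0187
```

View pics/scene0.png

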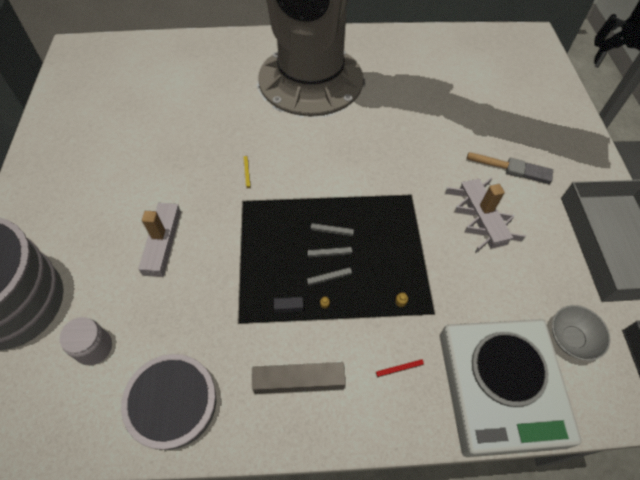

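View pics/top0.png

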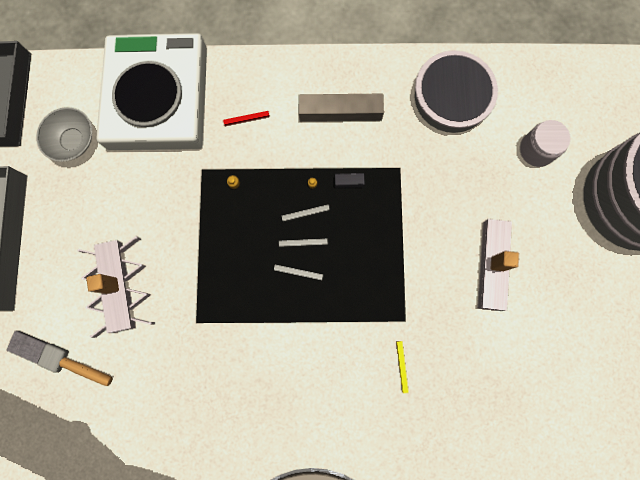

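```bash
python3 - <<'E'
from h import *
import pickle
t=pickle.load(open("top.pkl","rb"));s=pickle.load(open("scene.pkl","rb"))
save(t,"t1.png",(60,220,180,350),5);save(s,"s1.png",(430,150,550,270),5)
save(t,"t2.png",(190,160,410,330),3.5)
f=t["frame"]
hsv=cv2.cvtColor(f,cv2.COLOR_RGB2HSV)
# mat corners
m=(f.max(2)<40).astype(np.uint8);m=cv2.morphologyEx(m,cv2.MORPH_CLOSE,np.ones((15,15)))
m[:, :190]=0;m[:,415:]=0;m[:160]=0;m[335:]=0
q=max(cv2.findContours(m,0,1)[0],key=cv2.contourArea);a=cv2.approxPolyDP(q,8,True)[:,0]
W=np.array([onz(t,p,.003) for p in a]);print("mat",a.tolist(),W.round(4).tolist(),W.mean(0))
b=((f.min(2)>100)).astype(np.uint8);b[:190]=0;b[300:]=0;b[:,:250]=0;b[:,350:]=0
for q in cv2.findContours(b,0,1)[0]:
    if cv2.contourArea(q)<50: continue
    r=cv2.minAreaRect(q);P=onz(t,r[0],.013)
    bp=cv2.boxPoints(r);B=np.array([onz(t,p,.013) for p in bp])
    e=[B[1]-B[0],B[2]-B[1]];l=max(e,key=np.linalg.norm);sh=min(e,key=np.linalg.norm)
    print("bar",np.round(r[0],1),P.round(4),"len",np.linalg.norm(l).round(4),np.linalg.norm(sh).round(4),"ang from y deg",np.degrees(np.arctan(-l[0]/l[1])).round(1))
for nm,c in(("top",t),("scene",s)):
    h=cv2.cvtColor(c["frame"],cv2.COLOR_RGB2HSV)
    o=cv2.inRange(h,(8,110,60),(22,255,255))
    for q in cv2.findContours(o,0,1)[0]:
        if cv2.contourArea(q)>60: print(nm,cv2.minAreaRect(q),cv2.boundingRect(q))
E
```

```text
mat [[399, 168], [202, 170], [197, 322], [404, 320]] [[0.6833, -0.171, 0.003], [0.683, 0.2045, 0.003], [0.3973, 0.2039, 0.003], [0.3979, -0.1702, 0.003]] [0.5403566  0.01680111 0.003     ]
bar [297.8 271.9] [0.4857 0.0209 0.013 ] len 0.0891 0.0104 ang from y deg -12.2
bar [302.9 241.9] [0.5407 0.0115 0.013 ] len 0.0881 0.0108 ang from y deg 2.2
bar [305.1 212.3] [0.5962 0.0075 0.013 ] len 0.0889 0.0108 ang from y deg 13.4
top ((85.33135986328125, 371.19525146484375), (54.9367561340332, 11.096137046813965), 22.380136489868164) (59, 357, 53, 29)
top ((101.92952728271484, 283.39935302734375), (33.25092697143555, 17.841960906982422), 10.007980346679688) (86, 274, 33, 20)
top ((504.5, 260.5), (19.0, 27.0), 90.0) (491, 251, 28, 20)
top ((232.5, 181.0), (12.0, 11.0), 90.0) (227, 175, 12, 13)
scene ((324.5, 301.5), (11.0, 9.0), 90.0) (320, 296, 10, 12)
scene ((401.5, 298.5), (13.0, 11.0), 90.0) (396, 292, 12, 14)
scene ((151.464599609375, 225.03097534179688), (28.48160743713379, 14.345979690551758), 75.3791275024414) (143, 212, 20, 26)
scene ((491.66156005859375, 198.09228515625), (13.891888618469238, 29.024124145507812), 29.744882583618164) (481, 185, 23, 27)
scene ((487.2941589355469, 160.3235321044922), (40.01837158203125, 5.820854663848877), 14.03624439239502) (468, 154, 40, 14)
```

View pics/t1.png

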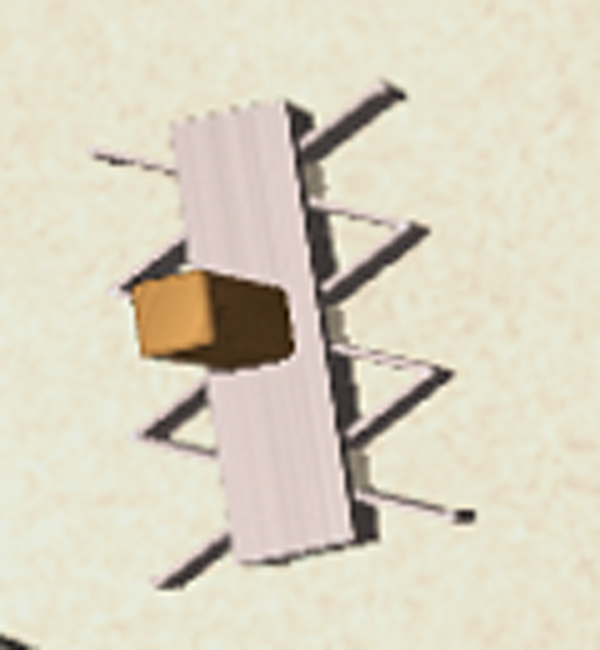

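View pics/s1.png

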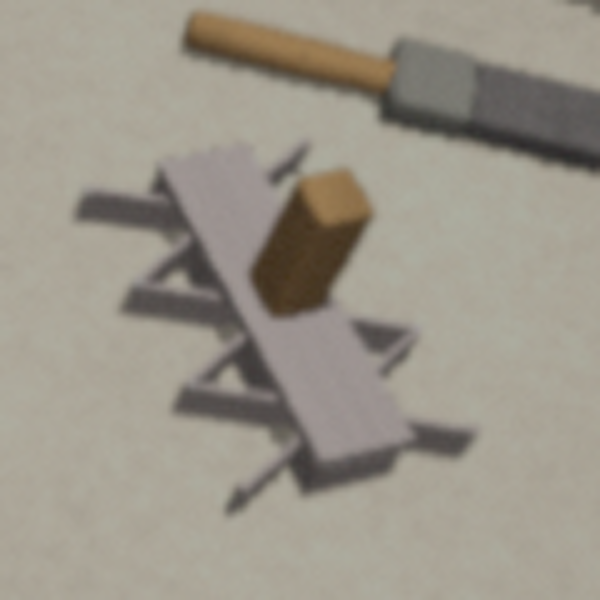

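View pics/t2.png

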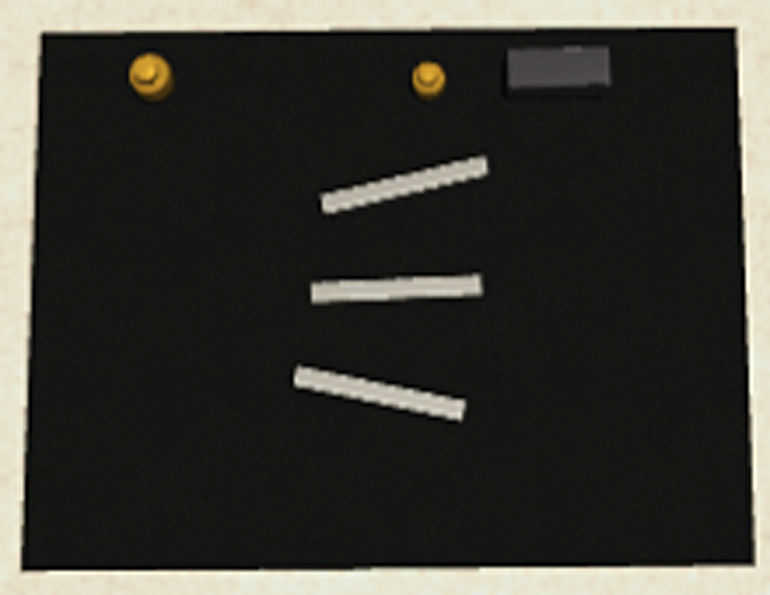

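The bars lie at top pixels (298,272), (303,242) and (305,212). The rake is the toothed tool at (105,285) in top and (490,205) in scene. The look-alikes are:
- the toothless float at top (500,262)
- the brush with a wooden handle at top (60,360)
- the red stick at top (246,118) and the yellow stick at (402,367)
- the steel block at top (349,179)

The crop shows four V-nosed teeth under the plate, so I choose the tool on the +y side.

```bash
python3 - <<'E'
from h import *
import pickle
from scipy.spatial.transform import Rotation as Ro
t=pickle.load(open("top.pkl","rb"));s=pickle.load(open("scene.pkl","rb"))
def cr(pts,o,k): return [((p[0]+.5)/k-.5+o[0],(p[1]+.5)/k-.5+o[1]) for p in pts]
def show(n,c,px,z):
    W=np.array([onz(c,p,z) for p in px]);print(n,W.round(4)[:,:2].tolist(),"mean",W.mean(0).round(4))
    for i in range(4):
        d=W[(i+1)%4]-W[i]; print("  ",np.linalg.norm(d).round(4),np.degrees(np.arctan2(d[1],d[0])).round(1))
show("plate top",t,cr([(175,122),(288,100),(355,540),(243,562)],(60,220),5),.030)
show("htop",t,cr([(135,287),(212,270),(213,345),(140,357)],(60,220),5),.100)
show("plate sc",s,cr([(160,160),(250,143),(415,438),(323,462)],(430,150),5),.030)
show("htop sc",s,cr([(303,180),(350,169),(373,211),(326,228)],(430,150),5),.100)
st=sensors.state();print(Ro.from_rotvec(st["eef_rot"]).as_matrix().round(3))
E
```

```text
plate top [[0.5374, 0.3893], [0.5451, 0.348], [0.3878, 0.3145], [0.3802, 0.3542]] mean [0.4626 0.3515 0.03  ]
   0.042 -79.4
   0.1609 -168.0
   0.0404 100.8
   0.1611 12.6
htop [[0.4707, 0.3659], [0.4762, 0.3402], [0.4515, 0.3383], [0.4476, 0.3626]] mean [0.4615 0.3517 0.1   ]
   0.0262 -77.9
   0.0248 -175.4
   0.0246 99.0
   0.0233 8.2
plate sc [[0.3884, 0.3167], [0.3804, 0.3598], [0.5378, 0.3926], [0.5475, 0.3506]] mean [0.4635 0.3549 0.03  ]
   0.0439 100.5
   0.1607 11.7
   0.043 -77.0
   0.1626 -168.0
htop sc [[0.4555, 0.3422], [0.4506, 0.3633], [0.4723, 0.3671], [0.4799, 0.3455]] mean [0.4646 0.3545 0.1   ]
   0.0216 103.0
   0.022 10.1
   0.0229 -70.4
   0.0247 -172.3
[[ 0.421  0.907 -0.   ]
 [ 0.907 -0.421 -0.001]
 [-0.001  0.    -1.   ]]
```

Request:
play_rows(rows=[[[0,0,-6.15],[0,0,0],0],[[0,0,-6.15],[0,0,0],0],[[0,0,-6.15],[0,0,0],0],[[0,0,-6.15],[0,0,0],0],[[0,0,-6.15],[0,0,0],0],[[0,0,-6.15],[0,0,0],0],[[0,0,0],[-0.036,0.015,0],0],[[0,0,0],[-0.036,0.015,0],0],[[0,0,0],[-0.036,0.015,0],0],[[0,0,0],[-0.036,0.015,0],0],[[0,0,0],[-0.036,0.015,0],0],[[0,0,0],[-0.036,0.015,0],0],[[0,0,0],[-0.036,0.015,0],0],[[0,0,0],[0,0,0],0]], newtons=100)

```text
t: 1.27
tool_pos: [0.4485, 0.3824, 0.2247]
eef_rot: [1.927, 2.48, -0.018]
wrist_force: [1.5, 0.1, 0.4]
grip_width: 0.999
```

```bash
cat >> h.py <<'E'
from scipy.spatial.transform import Rotation as Ro
def goal(x,y,z,ang):
    """ang: world heading of tool x, deg, tool down. prints shift in tool axes (now) and turn"""
    st=sensors.state();R=Ro.from_rotvec(st["eef_rot"]).as_matrix()
    a=np.radians(ang);T=np.array([[np.cos(a),np.sin(a),0],[np.sin(a),-np.cos(a),0],[0,0,-1]])
    print("t",st["t"],"pos",st["tool_pos"].round(4),"heading",np.degrees(np.arctan2(R[1,0],R[0,0])).round(2),"grip",round(st["grip_width"],3),"F",st["wrist_force"].round(1))
    d=np.array([x,y,z])-st["tool_pos"]
    print("turn",np.degrees(Ro.from_matrix(R.T@T).as_rotvec()).round(2),"shift now-axes",(R.T@d).round(4),"shift goal-axes",(T.T@d).round(4))
E
python3 -c "
from h import *
goal(.463,.353,.046,102)"
```

```text
t 1.2667 pos [0.4485 0.3824 0.2247] heading 104.32 grip 0.999 F [1.5 0.1 0.4]
turn [-0.48  0.44  2.32] shift now-axes [-0.0308  0.0083  0.1789] shift goal-axes [-0.0318  0.0081  0.1787]
```

Request:
play_rows(rows=[[[-0.5,0.4,2.3],[-0.016,0.004,0],0],[[0,0,0],[-0.015,0.004,0.02],0],[[0,0,0],[0,0,0.035],0],[[0,0,0],[0,0,0.03],0],[[0,0,0],[0,0,0],0]])

```text
t: 1.68
tool_pos: [0.467, 0.3499, 0.1387]
eef_rot: [1.987, 2.431, 0.006]
wrist_force: [-1.6, 0.0, -1.2]
grip_width: 1.001
```

```bash
python3 - <<'E'
from h import *
goal(.463,.353,.046,102)
c=camera("scene");save(c,"s2.png",(400,80,580,280),3)
c=camera("top");save(c,"t3.png",(30,190,200,350),4)
E
```

```text
t 1.6833 pos [0.467  0.3499 0.1387] heading 101.49 grip 1.001 F [-1.6  0.  -1.2]
turn [ 0.26 -0.05 -0.51] shift now-axes [ 0.0037 -0.0038  0.0927] shift goal-axes [ 0.0039 -0.0033  0.0927]
```

View pics/s2.png

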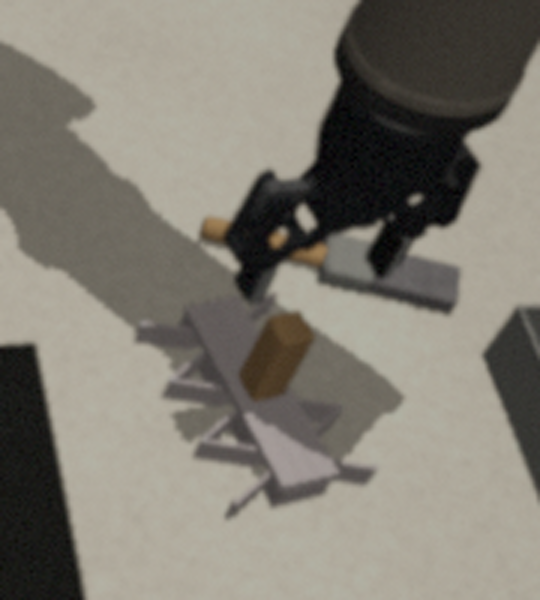

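View pics/t3.png

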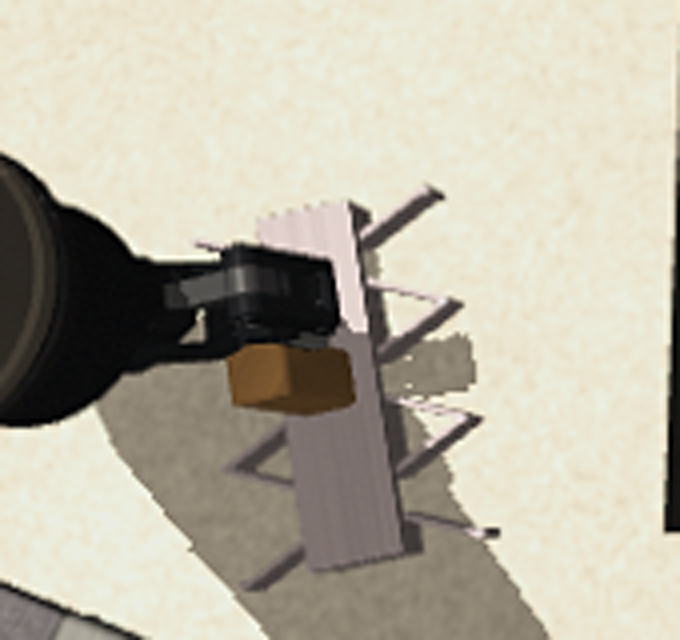

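```bash
python3 - <<'E'
from h import *
st=sensors.state();R=Ro.from_rotvec(st["eef_rot"]).as_matrix()
P=[st["tool_pos"],st["tool_pos"]+R@[.05,0,0],st["tool_pos"]-R@[.05,0,0],st["tool_pos"]+R@[0,0,-.1], [.463,.353,.1],[.463,.353,.03]]
for n,o,k in(("scene",(400,80),3),("top",(30,190),4)):
    c=camera(n);print(n,((proj(c,P)-o)*k).round().tolist())
E
```

```text
scene [[311.0, 291.0], [379.0, 277.0], [241.0, 305.0], [368.0, 182.0], [289.0, 325.0], [257.0, 385.0]]
top [[210.0, 343.0], [86.0, 369.0], [334.0, 317.0], [73.0, 318.0], [256.0, 367.0], [327.0, 380.0]]
```

Request:
play_rows(rows=[[[0.2,0,-0.5],[0.004,-0.0035,0],0],[[0,0,0],[0,0,0.03],0],[[0,0,0],[0,0,0.03],0],[[0,0,0],[0,0,0.02],0],[[0,0,0],[0,0,0.008],0],[[0,0,0],[0,0,0],0]])

```text
t: 2.38
tool_pos: [0.4684, 0.3655, 0.0652]
eef_rot: [1.968, 2.447, 0.041]
wrist_force: [0.0, -0.4, 0.9]
grip_width: 1.003
```

```bash
python3 -c "
from h import *
goal(.463,.353,.046,102)
c=camera('scene');save(c,'s3.png',(400,80,580,280),3)"
```

```text
t 2.3833 pos [0.4684 0.3655 0.0652] heading 102.41 grip 1.003 F [ 0.  -0.4  0.9]
turn [ 1.2 -0.9  0.4] shift now-axes [-0.0113 -0.0084  0.0188] shift goal-axes [-0.0111 -0.0079  0.0192]
```

View pics/s3.png

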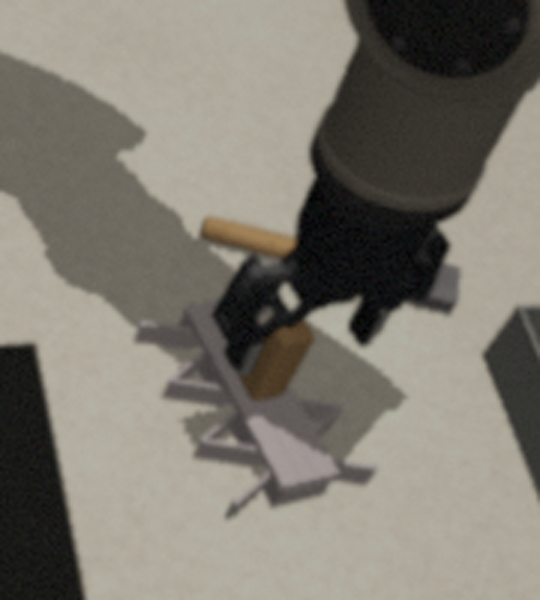

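Request:
play_rows(rows=[[[1.2,-0.9,0.4],[-0.011,-0.008,0],0],[[0,0,0],[0,0,0.005],0],[[0,0,0],[0,0,0.005],0],[[0,0,0],[0,0,0],0]])

```text
t: 2.77
tool_pos: [0.4645, 0.3538, 0.06]
eef_rot: [1.977, 2.44, 0.006]
wrist_force: [-0.4, -0.4, -0.3]
grip_width: 1.001
```

```bash
python3 -c "
from h import *
goal(.463,.353,.046,102)"
```

```text
t 2.7667 pos [0.4645 0.3538 0.06  ] heading 101.97 grip 1.001 F [-0.4 -0.4 -0.3]
turn [ 0.21 -0.11 -0.03] shift now-axes [-0.0005 -0.0016  0.014 ] shift goal-axes [-0.0005 -0.0016  0.014 ]
```

Request:
play_rows(rows=[[[0.2,-0.1,0],[-0.0005,-0.0015,0.006],0],[[0,0,0],[0,0,0.006],0],[[0,0,0],[0,0,0.005],0],[[0,0,0],[0,0,0],0]])

```text
t: 3.1
tool_pos: [0.4635, 0.3534, 0.0423]
eef_rot: [1.978, 2.441, 0.003]
wrist_force: [0.0, -0.4, -0.3]
grip_width: 0.997
```

```bash
python3 -c "
from h import *
goal(.463,.353,.046,102)"
```

```text
t 3.1 pos [0.4635 0.3534 0.0423] heading 101.96 grip 0.997 F [ 0.  -0.4 -0.3]
turn [ 0.08 -0.06 -0.04] shift now-axes [-0.0003 -0.0006 -0.0037] shift goal-axes [-0.0003 -0.0006 -0.0037]
```

Close the jaws, with a small rise first.

Request:
play_rows(rows=[[[0,0,0],[0,0,-0.003],0],[[0,0,0],[0,0,0],0.3],[[0,0,0],[0,0,0],0.6],[[0,0,0],[0,0,0],1],[[0,0,0],[0,0,0],1],[[0,0,0],[0,0,0],1],[[0,0,0],[0,0,0],1],[[0,0,0],[0,0,0],1],[[0,0,0],[0,0,0],1],[[0,0,0],[0,0,0],1]], newtons=100)

```text
t: 3.93
tool_pos: [0.4636, 0.3538, 0.0456]
eef_rot: [1.977, 2.441, 0.003]
wrist_force: [-0.6, 0.1, -0.6]
grip_width: 0.293
```

```bash
python3 -c "
from h import *
goal(.463,.353,.046,102)
c=camera('scene');save(c,'s4.png',(400,80,580,280),3)"
```

```text
t 3.9333 pos [0.4636 0.3538 0.0456] heading 101.98 grip 0.293 F [-0.6  0.1 -0.6]
turn [ 0.09 -0.07 -0.02] shift now-axes [-0.0006 -0.0007 -0.0004] shift goal-axes [-0.0006 -0.0007 -0.0004]
```

View pics/s4.png

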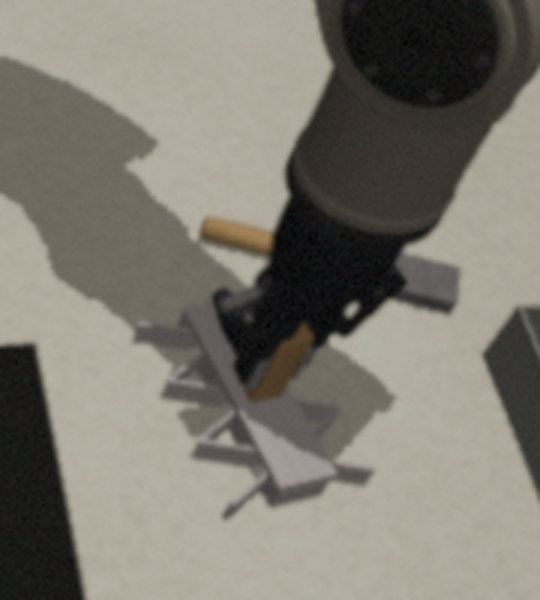

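Request:
play_rows(rows=[[[0,0,0],[0,0,-0.01],1],[[0,0,0],[0,0,-0.02],1],[[0,0,0],[0,0,-0.02],1],[[0,0,0],[0,0,-0.01],1],[[0,0,3],[0,0,0],1],[[0,0,3],[0,0,0],1],[[0,0,3],[0,0,0],1],[[0,0,3],[0,0,0],1],[[0,0,0],[0,0,0],1]])

```text
t: 4.73
tool_pos: [0.4624, 0.3523, 0.1109]
eef_rot: [-2.232, -2.21, 0.001]
wrist_force: [0.5, -0.6, -3.0]
grip_width: 0.297
```

```bash
python3 - <<'E'
from h import *
goal(.540,.24,.10,90)
c=camera('scene');save(c,'s5.png',(400,80,580,280),3)
c=camera('top');save(c,'t5.png')
E
```

```text
t 4.7333 pos [0.4624 0.3523 0.1109] heading 89.43 grip 0.297 F [ 0.5 -0.6 -3. ]
turn [-0.04 -0.01 -0.57] shift now-axes [-0.1115  0.0787  0.0109] shift goal-axes [-0.1123  0.0776  0.0109]
```

View pics/s5.png

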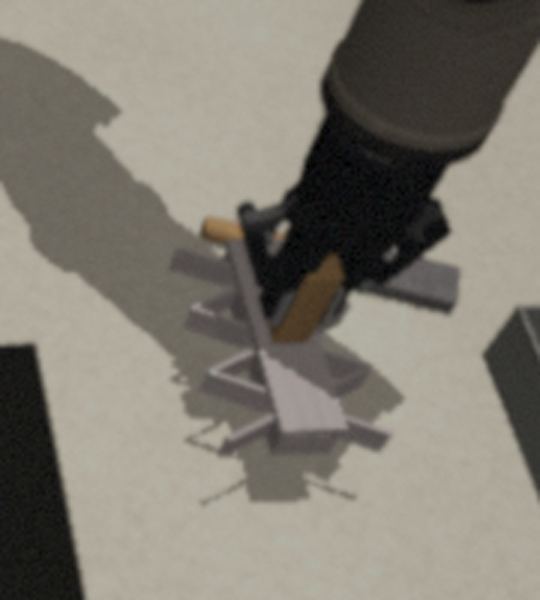

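View pics/t5.png

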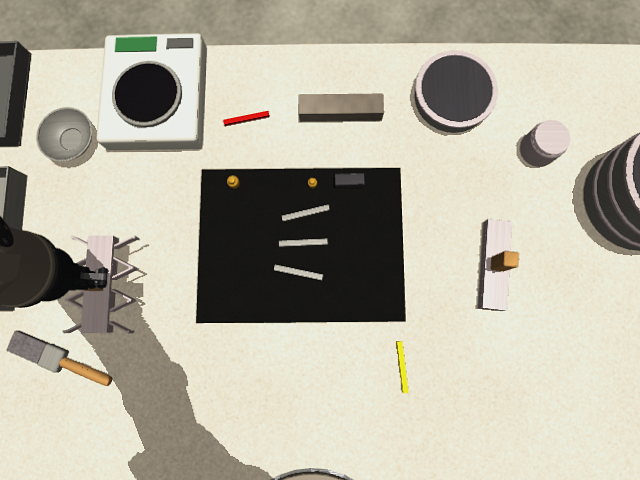

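Request:
play_rows(rows=[[[0,0,-0.5],[-0.011,0.008,0],1],[[0,0,0],[-0.011,0.008,0],1],[[0,0,0],[-0.011,0.008,0],1],[[0,0,0],[-0.011,0.008,0],1],[[0,0,0],[-0.011,0.008,0],1],[[0,0,0],[-0.011,0.008,0],1],[[0,0,0],[-0.011,0.008,0],1],[[0,0,0],[-0.011,0.008,0],1],[[0,0,0],[-0.011,0.008,0],1],[[0,0,0],[0,0,0],1]])

```text
t: 5.67
tool_pos: [0.537, 0.2504, 0.1101]
eef_rot: [-2.188, -2.252, 0.004]
wrist_force: [-0.3, 0.1, -3.5]
grip_width: 0.293
```

```bash
python3 - <<'E'
from h import *
goal(.540,.20,.070,90)
c=camera('scene');save(c,'s6.png',(280,130,520,310),3)
c=camera('top');save(c,'t6.png',(100,140,360,335),3)
E
```

```text
t 5.6667 pos [0.537  0.2504 0.1101] heading 91.65 grip 0.293 F [-0.3  0.1 -3.5]
turn [-0.18  0.04  1.65] shift now-axes [-0.0504  0.0017  0.0402] shift goal-axes [-0.0504  0.003   0.0401]
```

View pics/s6.png

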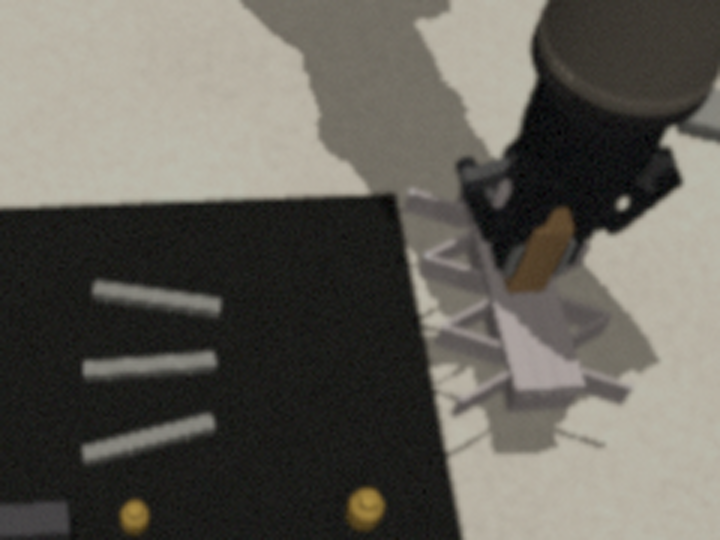

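View pics/t6.png

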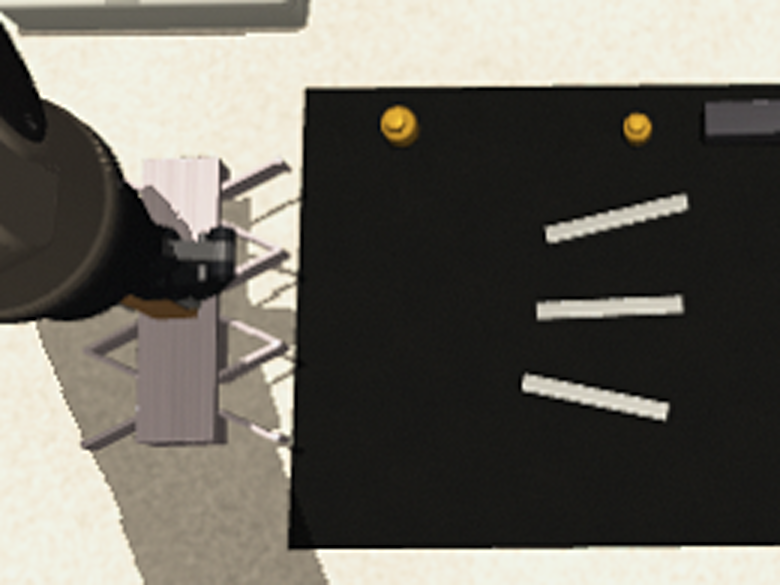

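```bash
python3 - <<'E'
from h import *
c=camera('top')
W=np.array([onz(c,((u+.5)/3-.5+100,(v+.5)/3-.5+140),.0945) for u,v in [(140,157),(220,157),(218,442),(136,442)]])
print(W.round(4),W.mean(0))
print([onz(c,((u+.5)/3-.5+100,(v+.5)/3-.5+140),.02).round(3)[:2] for u,v in [(399,140),(637,143),(705,143)]])
E
```

```text
[[0.6161 0.2754 0.0945]
 [0.6155 0.2294 0.0945]
 [0.4539 0.2233 0.0945]
 [0.4542 0.2689 0.0945]] [0.5349103  0.24927255 0.0945    ]
[array([0.645, 0.142]), array([ 0.642, -0.006]), array([ 0.642, -0.048])]
```

Request:
play_rows(rows=[[[0,0,1.6],[-0.009,0.001,0],1],[[0,0,0],[-0.009,0.001,0.008],1],[[0,0,0],[-0.009,0,0.008],1],[[0,0,0],[-0.009,0,0.008],1],[[0,0,0],[-0.009,0,0.008],1],[[0,0,0],[-0.009,0,0.006],1],[[0,0,0],[0,0,0],1]])

```text
t: 6.4
tool_pos: [0.5351, 0.1954, 0.0671]
eef_rot: [-2.213, -2.224, 0.007]
wrist_force: [0.3, -0.5, -3.8]
grip_width: 0.292
```

```bash
python3 - <<'E'
from h import *
goal(.540,.20,.051,90)
E
```

```text
t 6.4 pos [0.5351 0.1954 0.0671] heading 90.29 grip 0.292 F [ 0.3 -0.5 -3.8]
turn [-0.34 -0.    0.29] shift now-axes [0.0046 0.005  0.0161] shift goal-axes [0.0046 0.0049 0.0161]
```

Request:
play_rows(rows=[[[-0.3,0,0.7],[0,0.006,0.004],1],[[0,0,0],[0,0.001,0.004],1],[[0,0,0],[0,0,0.004],1],[[0,0,0],[0,0,0.002],1],[[0,0,0],[0,0,0],1]])

```text
t: 6.82
tool_pos: [0.5432, 0.1955, 0.0513]
eef_rot: [-2.231, -2.211, -0.0]
wrist_force: [-0.2, 0.4, -3.9]
grip_width: 0.293
```

```bash
python3 - <<'E'
from h import *
goal(.542,.12,.051,89.5)
E
```

```text
t 6.8167 pos [0.5432 0.1955 0.0513] heading 89.48 grip 0.293 F [-0.2  0.4 -3.9]
turn [-0.02 -0.02 -0.02] shift now-axes [-0.0755 -0.0005  0.0003] shift goal-axes [-0.0755 -0.0006  0.0003]
```

Request:
play_rows(rows=[[[0,0,0],[-0.009,0,0],1],[[0,0,0],[-0.009,0,0],1],[[0,0,0],[-0.009,0,0],1],[[0,0,0],[-0.009,0,0],1],[[0,0,0],[0,0,0],1]])

```text
t: 7.23
tool_pos: [0.5428, 0.1565, 0.0517]
eef_rot: [-2.229, -2.213, -0.001]
wrist_force: [0.2, -1.0, -4.3]
grip_width: 0.291
```

```bash
python3 - <<'E'
from h import *
goal(.542,.12,.051,89.5)
c=camera('scene');save(c,'s7.png',(280,130,520,310),3)
c=camera('top');save(c,'t7.png',(100,140,360,335),3)
E
```

```text
t 7.2333 pos [0.5428 0.1565 0.0517] heading 89.59 grip 0.291 F [ 0.2 -1.  -4.3]
turn [ 0.02 -0.03  0.09] shift now-axes [-0.0365 -0.0006  0.0007] shift goal-axes [-0.0365 -0.0005  0.0007]
```

View pics/s7.png

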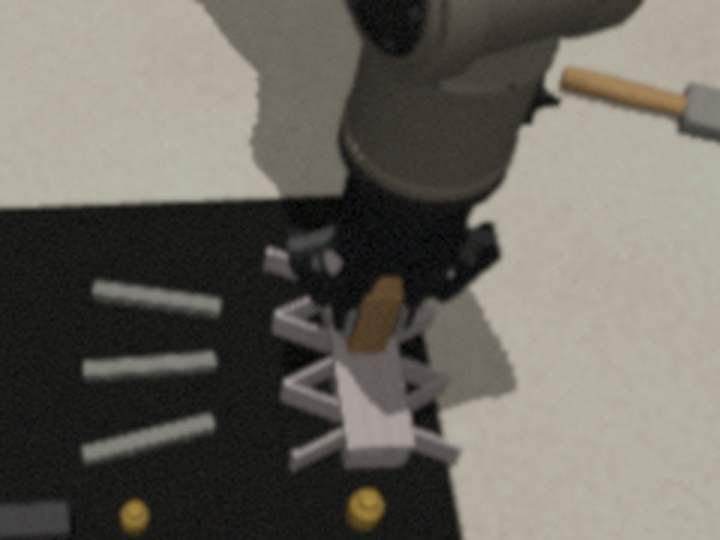

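View pics/t7.png

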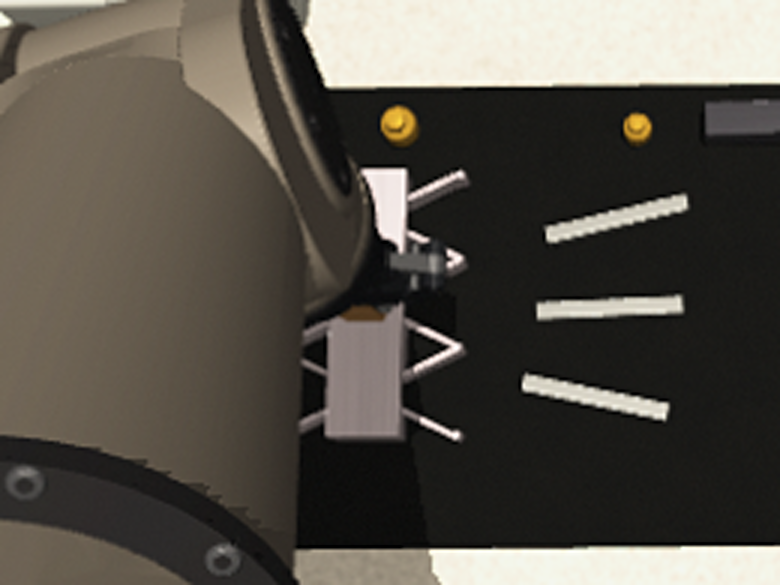

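Request:
play_rows(rows=[[[0,0,0],[-0.008,-0.0005,0.0008],1],[[0,0,0],[-0.008,0,0],1],[[0,0,0],[-0.008,0,0],1],[[0,0,0],[-0.008,0,0],1],[[0,0,0],[-0.008,0,0],1],[[0,0,0],[-0.008,0,0],1],[[0,0,0],[0,0,0],1]])

```text
t: 7.92
tool_pos: [0.5421, 0.106, 0.051]
eef_rot: [-2.227, -2.215, -0.003]
wrist_force: [0.9, -0.5, -3.2]
grip_width: 0.292
```

```bash
python3 - <<'E'
from h import *
goal(.542,.06,.0508,89.5)
E
```

```text
t 7.9167 pos [0.5421 0.106  0.051 ] heading 89.7 grip 0.292 F [ 0.9 -0.5 -3.2]
turn [ 0.05 -0.1   0.2 ] shift now-axes [-0.046   0.0002  0.0001] shift goal-axes [-0.046   0.0003  0.0002]
```

Request:
play_rows(rows=[[[0,-0.1,0.2],[-0.008,0,0.0003],1],[[0,0,0],[-0.008,0,0],1],[[0,0,0],[-0.008,0,0],1],[[0,0,0],[-0.008,0,0],1],[[0,0,0],[-0.008,0,0],1],[[0,0,0],[-0.008,0,0],1],[[0,0,0],[0,0,0],1]])

```text
t: 8.5
tool_pos: [0.5418, 0.0526, 0.0507]
eef_rot: [2.231, 2.21, 0.001]
wrist_force: [0.2, 0.3, -3.6]
grip_width: 0.291
```

```bash
python3 - <<'E'
from h import *
goal(.542,.0,.0508,89.5)
c=camera('scene');save(c,'s8.png',(230,130,470,310),3)
E
```

```text
t 8.5 pos [0.5418 0.0526 0.0507] heading 89.46 grip 0.291 F [ 0.2  0.3 -3.6]
turn [ 0.08 -0.   -0.04] shift now-axes [-0.0526  0.0007 -0.0001] shift goal-axes [-0.0526  0.0007 -0.0001]
```

View pics/s8.png

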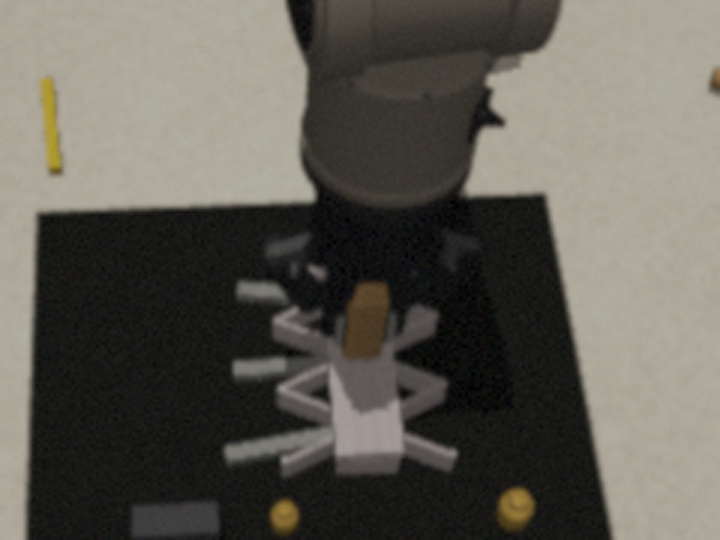

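Going well: the bars are entering the funnels. Continue.

Request:
play_rows(rows=[[[0,0,0],[-0.008,0.0005,0],1],[[0,0,0],[-0.008,0,0],1],[[0,0,0],[-0.008,0,0],1],[[0,0,0],[-0.008,0,0],1],[[0,0,0],[-0.008,0,0],1],[[0,0,0],[-0.008,0,0],1],[[0,0,0],[0,0,0],1]])

```text
t: 9.13
tool_pos: [0.5418, 0.0013, 0.0506]
eef_rot: [2.23, 2.213, 0.002]
wrist_force: [-0.1, -0.3, -3.5]
grip_width: 0.292
```

```bash
python3 - <<'E'
from h import *
goal(.542,-.05,.0508,89.5)
c=camera('scene');save(c,'s9.png',(230,130,470,310),3)
E
```

```text
t 9.1333 pos [0.5418 0.0013 0.0506] heading 89.56 grip 0.292 F [-0.1 -0.3 -3.5]
turn [ 0.07 -0.04  0.06] shift now-axes [-0.0513  0.0006 -0.0002] shift goal-axes [-0.0513  0.0006 -0.0002]
```

View pics/s9.png

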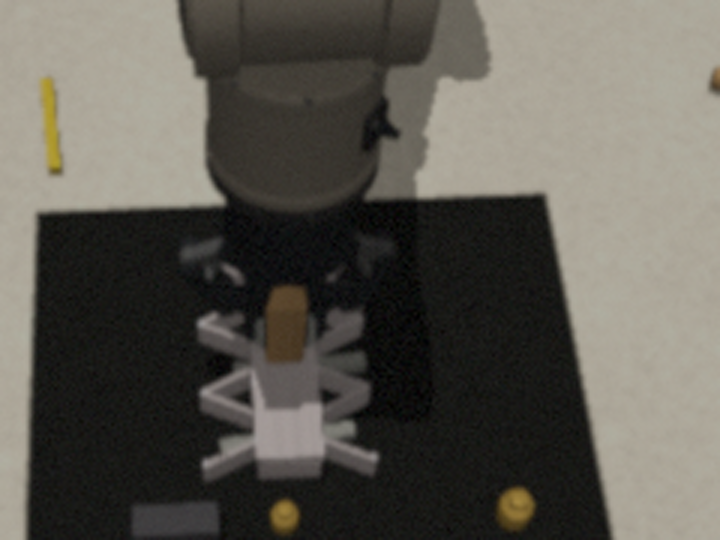

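Request:
play_rows(rows=[[[0,0,0],[-0.008,0.0005,0],1],[[0,0,0],[-0.008,0,0],1],[[0,0,0],[-0.008,0,0],1],[[0,0,0],[-0.008,0,0],1],[[0,0,0],[-0.008,0,0],1],[[0,0,0],[-0.008,0,0],1],[[0,0,0],[0,0,0],1]])

```text
t: 9.77
tool_pos: [0.5421, -0.0506, 0.0505]
eef_rot: [2.228, 2.214, 0.003]
wrist_force: [-0.6, -0.3, -3.3]
grip_width: 0.289
```

```bash
python3 - <<'E'
from h import *
goal(.542,-.10,.0508,89.5)
E
```

```text
t 9.7667 pos [ 0.5421 -0.0506  0.0505] heading 89.63 grip 0.289 F [-0.6 -0.3 -3.3]
turn [ 0.08 -0.06  0.13] shift now-axes [-0.0494  0.0002 -0.0004] shift goal-axes [-0.0494  0.0003 -0.0003]
```

Request:
play_rows(rows=[[[0,0,0.1],[-0.008,0,-0.0003],1],[[0,0,0],[-0.008,0,0],1],[[0,0,0],[-0.008,0,0],1],[[0,0,0],[-0.008,0,0],1],[[0,0,0],[-0.008,0,0],1],[[0,0,0],[-0.008,0,0],1],[[0,0,0],[0,0,0],1]])

```text
t: 10.35
tool_pos: [0.5416, -0.1042, 0.0507]
eef_rot: [2.231, 2.212, 0.003]
wrist_force: [-0.2, -0.5, -4.1]
grip_width: 0.292
```

```bash
python3 - <<'E'
from h import *
goal(.542,-.15,.0508,89.5)
c=camera('scene');save(c,'s10.png',(200,130,440,330),3)
c=camera('top');save(c,'t10.png',(190,140,450,335),3)
E
```

```text
t 10.35 pos [ 0.5416 -0.1042  0.0507] heading 89.5 grip 0.292 F [-0.2 -0.5 -4.1]
turn [ 0.07 -0.06 -0.  ] shift now-axes [-0.0458  0.0008 -0.0001] shift goal-axes [-0.0458  0.0008 -0.0001]
```

View pics/s10.png

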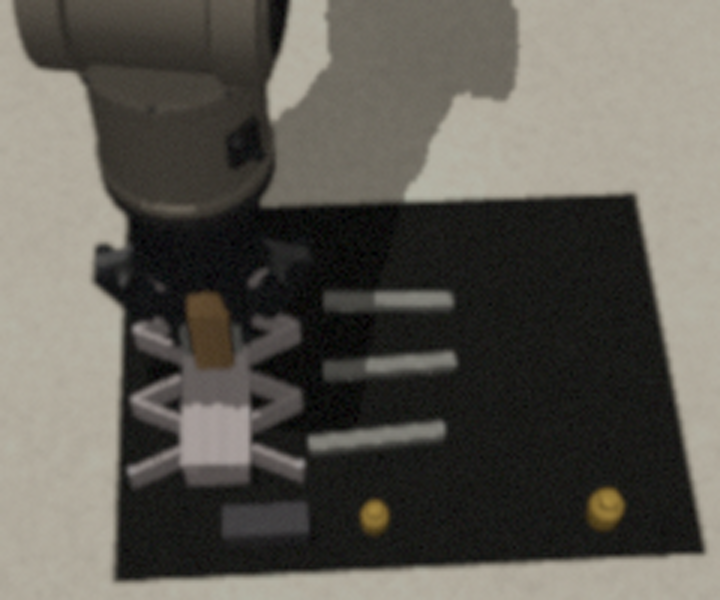

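View pics/t10.png

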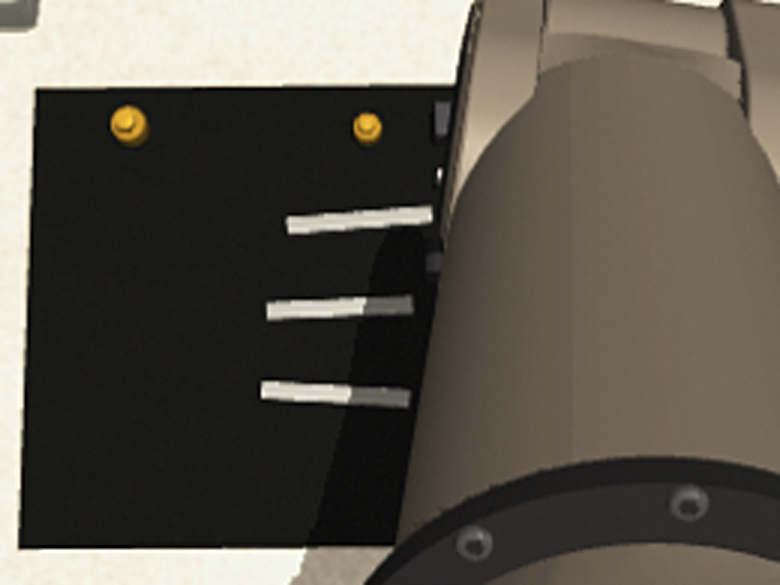

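Request:
play_rows(rows=[[[0,0,0],[-0.007,0.0004,0],1],[[0,0,0],[-0.007,0,0],1],[[0,0,0],[-0.007,0,0],1],[[0,0,0],[0,0,0],1],[[0,0,0],[0,0,0.001],1],[[0,0,0],[0,0,0.001],1],[[0,0,0],[0,0,0],1]])

```text
t: 11.03
tool_pos: [0.5422, -0.1243, 0.0486]
eef_rot: [-2.228, -2.214, -0.004]
wrist_force: [-2.2, 0.4, 1.1]
grip_width: 0.29
```

```bash
python3 - <<'E'
from h import *
goal(.542,-.13,.0486,89.5)
E
```

```text
t 11.0333 pos [ 0.5422 -0.1243  0.0486] heading 89.66 grip 0.29 F [-2.2  0.4  1.1]
turn [ 0.08 -0.13  0.16] shift now-axes [-0.0057 -0.0002  0.    ] shift goal-axes [-0.0057 -0.0002  0.    ]
```

Fz has risen from −4 to +1 N, so the feet are resting on the mat. Open gradually, then retreat straight up.

Request:
play_rows(rows=[[[0,0,0],[0,0,0],0.6],[[0,0,0],[0,0,0],0.5],[[0,0,0],[0,0,0],0.3],[[0,0,0],[0,0,0],0],[[0,0,0],[0,0,0],0],[[0,0,0],[0,0,0],0],[[0,0,0],[0,0,0],0]], newtons=20)

```text
t: 11.62
tool_pos: [0.5433, -0.1232, 0.0492]
eef_rot: [2.226, 2.216, 0.006]
wrist_force: [0.3, 0.5, -0.4]
grip_width: 0.999
```

Request:
play_rows(rows=[[[0,0,0],[0,0,-0.01],0],[[0,0,0],[0,0,-0.01],0],[[0,0,0],[0,0,-0.01],0],[[0,0,0],[0,0,-0.01],0],[[0,0,0],[0,0,0],0]])

```text
t: 12.03
tool_pos: [0.5433, -0.1235, 0.0938]
eef_rot: [2.226, 2.216, 0.007]
wrist_force: [-0.1, -0.3, 1.3]
grip_width: 1.0
```

```bash
python3 - <<'E'
from h import *
goal(.542,-.125,.2,89.5)
E
```

```text
t 12.0333 pos [ 0.5433 -0.1235  0.0938] heading 89.73 grip 1.0 F [-0.1 -0.3  1.3]
turn [ 0.2  -0.14  0.23] shift now-axes [-0.0013 -0.0009 -0.1062] shift goal-axes [-0.0015 -0.0012 -0.1062]
```

Request:
play_rows(rows=[[[0,0,0],[0,0,-0.015],0],[[0,0,0],[0,0,-0.025],0],[[0,0,0],[0,0,-0.025],0],[[0,0,0],[0,0,-0.025],0],[[0,0,0],[0,0,-0.02],0],[[0,0,0],[0,0,0],0],[[0,0,0],[-0.025,0,0],0],[[0,0,0],[-0.025,0,0],0],[[0,0,0],[-0.025,0,0],0],[[0,0,0],[-0.025,0,0],0],[[0,0,0],[-0.025,0,0],0],[[0,0,0],[-0.025,0,0],0],[[0,0,0],[-0.025,0,0],0],[[0,0,0],[-0.025,0,0],0],[[0,0,0],[0,0,0],0]])

```text
t: 13.28
tool_pos: [0.5422, -0.3302, 0.2127]
eef_rot: [2.215, 2.219, 0.015]
wrist_force: [-0.9, 0.7, -0.4]
grip_width: 0.999
```

```bash
python3 - <<'E'
from h import *
goal(.542,-.35,.2,89.5)
c=camera('scene');save(c,'s11.png')
t=camera('top');save(t,'t11.png')
f=t["frame"]
b=((f.min(2)>80)).astype(np.uint8);b[:190]=0;b[300:]=0;b[:,:220]=0;b[:,340:]=0
for q in cv2.findContours(b,0,1)[0]:
    if cv2.contourArea(q)<50: continue
    r=cv2.minAreaRect(q);P=onz(t,r[0],.013)
    B=np.array([onz(t,p,.013) for p in cv2.boxPoints(r)])
    e=[B[1]-B[0],B[2]-B[1]];l=max(e,key=np.linalg.norm)
    print("bar",np.round(r[0],1),P.round(4),"len",np.linalg.norm(l).round(4),np.degrees(np.arctan(-l[0]/l[1])).round(1))
E
```

```text
t 13.2833 pos [ 0.5422 -0.3302  0.2127] heading 90.1 grip 0.999 F [-0.9  0.7 -0.4]
turn [ 0.63 -0.13  0.6 ] shift now-axes [-0.0199 -0.0004  0.0126] shift goal-axes [-0.0198 -0.      0.0127]
bar [301.4 270.9] [0.4875 0.0143 0.013 ] len 0.0893 -3.7
bar [303. 242.] [0.5405 0.0115 0.013 ] len 0.0884 2.1
bar [309.1 212.9] [0.5951 0.     0.013 ] len 0.0893 4.4
```

View pics/t11.png

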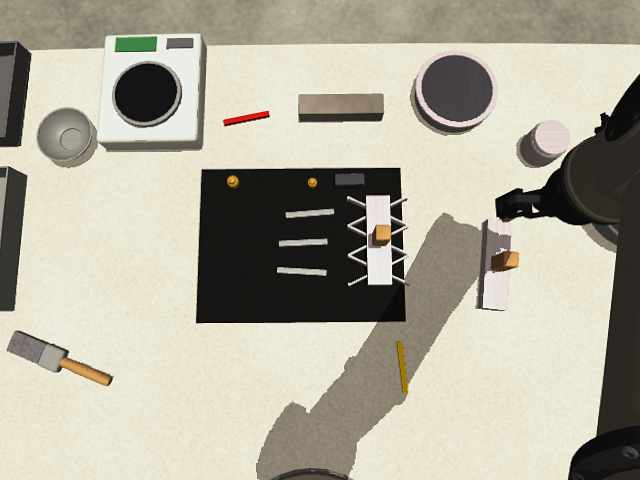

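View pics/s11.png

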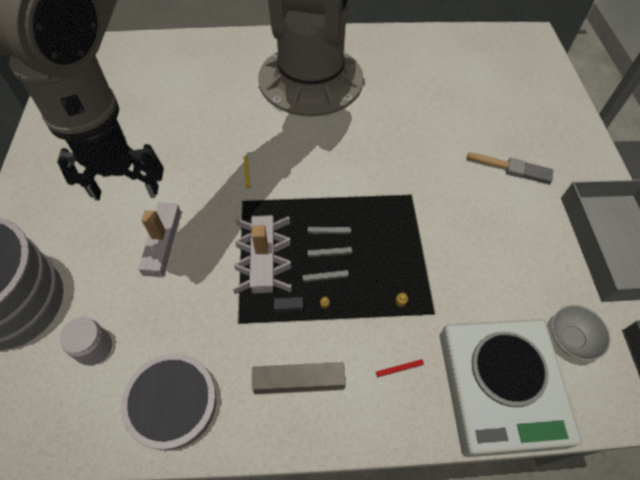

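```bash
python3 -c "
from h import *
print(sensors.state()['joint_vel'].round(3)); print(arm.close_job())"
```

```text
[-0.028 -0.013 -0.024  0.014 -0.003  0.    -0.013]
the job is handed in; nothing more can be done
None
```

I gripped the toothed rake by its handle and lifted it, with the handle at about 0.13 m. I then combed it once toward −y through the three bars, with the teeth about 2 to 3 mm above the mat. I lowered it until the force showed the teeth resting on the −y end of the mat, let go, backed off and handed the job in. The clock stood at about 13 s of the 54 s allowed.

The last checks came from the top camera, with a final look in both views:

| Check | Measured | Limit |
|---|---|---|
| Bar angles to the mat's long side | −3.7°, 2.1°, 4.4° | 15° |
| Largest angle between two bars | about 8° | 12° |
| Bar middles apart | about 53 to 109 mm | 40 to 140 mm |
| Level along the rows | within about 22 mm | 35 mm |
| Rake handle to nearest bar middle | about 125 mm | over 85 mm |

Both pictures show the bars flat in separate rows and the rake standing upright, with the gripper touching nothing. A few mm of the tooth noses may hang over the mat edge. I never measured the rake's tilt or whether the bars were at rest, only judged both from the pictures. No check failed. The closest to its limit was the bar-to-bar angle, which has about 4° to spare.

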